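# Lock the terminal box lid with its slotted quarter-turn screw

### The job

The hinged lid of the grey terminal box stands slightly ajar on its gasket. Take the flat screwdriver out of the wooden tool block, seat its blade in the slotted quarter-turn screw of the lid, push the lid down with it and turn the screw clockwise as far as it goes, so that the lid stays shut; push only a little harder than it takes to shut the lid, and do not force the screw or its slot. Then stand the screwdriver back in its hole in the block and leave everything else where it lies.

Things in the scene. Friction and masses are not known exactly. Their poses are not given: they have to be found in the camera images.
- term_box: grey sheet-steel terminal box fixed to the table, 140 (x) x 160 (y) mm, 66 mm high to the top of its shut lid; two black cable glands stick out 23 mm on its +y side. Origin: centre of its underside; x points from the screw side to the hinge side, z up. Inside, under the lid's front edge, is a fixed flange that the screw's cam slides under
- box_lid (a joint): hinge of the lid along the box's +x edge, 114.5 mm from the screw; 0 = shut (solid stop), about 0.04 = resting ajar on the gasket, the screw then 4.6 mm higher. Pushed at the screw the gasket gives like a spring, 3 N per mm: 14 N shuts the lid. Unlocked, it springs back up; locked, it stays below about 0.01
- screw_hole (a point): nominal centre of the screw's hole on the lid's top face, 40 mm towards -x from the box's centre; frame as the lid's, z out of the lid. The captive screw floats in this oversize hole: its true centre lies up to 3 mm off along the lid's x and up to 3 mm along y, is not measured, and shifts only when pushed sideways with more than about 4.5 N
- lock_screw (a joint): angle of the screw in the lid, growing clockwise seen from above: 0 = slot along the box's y (unlocked), 1.57 = slot along the box's x, at the solid stop (locked). Starts at 0 to 0.3. From about 0.4 on, its cam is blocked by the flange unless the lid is held down to within about 0.7 mm of shut. Turning takes 0.03 to 0.08 N m; it stays as left
- driver: short flat screwdriver, loose, about 90 g, 110 mm long, standing blade down in the tool block. Origin: middle of the blade's tip edge; z up along the driver. Blade 10 mm wide along x, 2 mm thick along y, over the lowest 14 mm; shank 7 mm thick up to z = 50 mm; collar 23 mm across from 50 to 56 mm; black square handle 26 x 26 mm, flats across x and y, from 55 to 105 mm; end cap to 110 mm
- driver_grip (a point): point on the driver's axis where its handle is best gripped, 84 mm above the tip; frame as the driver's
- tool_block: pale wooden block fixed to the table, 52 (x) x 120 (y) mm, 66 mm high, three holes in a row along y; origin: centre of its underside
- driver_hole (a point): centre of the mouth of the driver's hole, the widest and an outer one: 15 mm across, 56 mm deep, in the block's top face, 36 mm towards -y from its centre. The driver hangs in it by its collar, which rests on the block's top, so its tip is 50 mm below this point
- screwdriver: bystander: cross-head screwdriver with an orange handle lying on the table, 215 mm long
- hex_key: bystander: steel hex key lying on the table, 105 x 40 mm
- tape_measure: bystander: yellow tape measure, 93 x 35 x 66 mm
- carpenter_pencil: bystander: red flat pencil lying on the table, 178 mm long
- head_top (a point): 7 mm above screw_hole, fixed to the lid, frame as the lid's: height of the top face of the screw's round steel head, 20 mm across. A straight slot, 3.5 mm wide, 4 mm deep and open at both ends, runs through the middle of the head, so a seated blade tip is 4 mm below this height. The slot bears 35 N in all, the push and the load on its two sides added: say 20 N of push with 0.07 N m of twist

How it is judged:
By the outcome, as a careful person would: the job done as asked, in the order asked, and still so for the second after the job is handed in, with the robot touching nothing.
It also fails if it takes over 72 s, if anything falls off the work surface, if the arm or the gripper's body presses on something with over 40 N, if the wrist force passes 120 N, or if a joint passes its speed limit or range.

### The arm

A 7-joint arm with a two-finger parallel gripper is mounted at the origin on the work surface; the furniture and walls round the work are solid. World frame = base frame: x ahead of the robot, y to its left, z up, the work surface at z = 0. Lengths are in m, angles in rad, forces in N, time in s.
With the tool pointing down it reaches from about 0.4 to 0.85 m from the base axis. Payload 10.4 kg.
Tool frame: the origin (TCP) lies on the centre line of the jaws, within the pads' length; the fingertips stand 17 mm ahead of it and the grasp point (between the pads) lies 2 mm behind it (bot.tcp_to_tips is the distance from the TCP to the fingertips, in m); z points along the fingers, y is the line along which they close (so a half turn about z gives the same grasp; the last joint's range is limited). The gripper opens to 85 mm and grips with 20 to 120 N. Pads are 22 mm wide; open, the fingers measure 114 mm over their backs; the gripper's body (76 mm by 85 mm) begins 54 mm behind the grasp point. The pads swing forward as they close: fully open they stand 13 mm farther back than shut.
Start: joints at [1.326, 0.332, -0.065, 1.46, 0.022, 1.35, -0.088], TCP at [0.138, -0.61, 0.248] pointing down, gripper open.
Joint ranges: [-2.6, 2.6], [-0.5, 2.12], [-1.47, 1.34], [0.16, 2.42], [-1.27, 4.41], [0.06, 2.06], [-2.6, 2.6]. Speed limits (rad/s): [2.22, 2.22, 2.79, 2.79, 3.14, 3.14, 3.14].

### API

Orientations are given as a 3x3 rotation matrix whose columns are the frame's x, y, z axes.
In Python, from workcell import bot gives the robot as it stands.
- The arm moves only by the tool step_arm, never from a script. Its argument "rows" is a list of rows, each a list of 5 numbers: the opening, from 0 (shut) to 1 (fully open), then the shift along the world's x, y, z in cm, then the turn about the world's z in rad. A call has 1 to 8 rows; each row is the pose to reach, as a shift and turn from the pose commanded when the call began; what a row does not reach only later rows make up. A row lasts 1/8 s, in which the tool goes at most 62.5 mm and 10.7 degrees, less where a joint would pass 70% of its speed; a pose out of reach is approached as far as the arm can. A call with a gripper value outside its range is refused whole. The fingers move at their own pace and stop on an object; "force" is the grip in N (left out, the last holds). Time passes only in rows, so rows that repeat a pose let the fingers close. It gives the time, the measured TCP pose, the force, the opening and the grip force at its end, in the units of the state.
- bot.state(): the state, without advancing time (a new reading comes with each control period).
- bot.capture(name): name is "scene" or "top" or "wrist"; returns the picture (400x640x3 uint8, red, green, blue); there is no depth.
- bot.get_calibration(name): a dict with "camera_matrix" (3x3 intrinsics, pixels), "extrinsics" (4x4, takes a point from world to camera coordinates). Camera axes: x right, y down, z forward; pixel columns grow to the right and rows downward; lengths in m; the calibration is good to about 2 mm. A picture is of the moment at which its call begins: read the wrist's pose just before it. get_calibration takes no time and is no camera call; for the wrist camera it gives the pose at the moment of the call.
- bot.job_done(): hands the job in; it is judged then, once.
The state is a dict: "time_s": time; "joint_pos": joint angles; "joint_vel": joint speeds; "tau": joint torques, N m; "tool_pos": TCP position; "eef_rot": TCP orientation; "contact_force": force on the tool from outside, world axes, zero at the start; "torque": the same for the moment, N m; "finger_gap": finger opening in m; "gripper_force": force on a finger pad.
Only numpy, scipy, OpenCV 4.12 (cv2) and the standard library are available. Lean on these libraries where they do the work, as an engineer would, in place of code of your own. Each camera call takes 0.05 s, during which the arm holds its last target. There are 200 camera calls.

## Working session

There is one attempt and no reset: what is moved stays moved. The work goes in short steps, Python scripts to look and compute and a tool call to move; the robot and the scene stay as the last step left them, time stands still between calls to the robot, and variables do not carry over. Pictures are saved under pics/ and viewed, at most 10 in all, crops included, and the job is handed in when it is done.

Besides the shell and the picture viewer there is one more tool, called after ">>>" by a JSON object that holds its "api" and its "payload", one argument or row to a line. step_arm: Moves the arm, as the interface text tells. Its arguments: {"type":"object","properties":{"rows":{"type":"array"},"force":{"type":"number"}},"required":["rows"]}

```bash
mkdir -p pics; cat > h.py <<'E'
import numpy as np,cv2
from workcell import bot
def cal(n):
    c=bot.get_calibration(n);return np.array(c["camera_matrix"]),np.array(c["extrinsics"])
def ray(c,u,v):
    K,E=c;R=E[:3,:3];o=-R.T@E[:3,3];d=R.T@np.linalg.inv(K)@np.array([u,v,1.]);return o,d/np.linalg.norm(d)
def plane(c,u,v,z):
    o,d=ray(c,u,v);return o+d*(z-o[2])/d[2]
def proj(c,p):
    K,E=c;q=K@(E[:3,:3]@np.array(p)+E[:3,3]);return q[:2]/q[2]
def tri(rs):
    A=np.zeros((3,3));b=np.zeros(3)
    for o,d in rs:
        M=np.eye(3)-np.outer(d,d);A+=M;b+=M@o
    x=np.linalg.solve(A,b);return x,[np.linalg.norm((np.eye(3)-np.outer(d,d))@(x-o)) for o,d in rs]
def save(n,im): cv2.imwrite("pics/"+n+".png",im[:,:,::-1])
E
python3 - <<'E'
from h import *
for n in("scene","top"):
    im=bot.capture(n);save(n+"0",im);np.save(n+"0.npy",im)
    K,E=cal(n);print(n,K.round(1).tolist(),(-E[:3,:3].T@E[:3,3]).round(3),E[:3,:3].round(2).tolist())
a=cv2.imread("pics/scene0.png");b=cv2.imread("pics/top0.png")
s=bot.state();print(s["time_s"],s["tool_pos"],np.round(s["eef_rot"],3).tolist(),s["finger_gap"],bot.tcp_to_tips)
E
```

```text
scene [[466.1, 0.0, 320.6], [0.0, 466.1, 195.3], [0.0, 0.0, 1.0]] [-0.144  0.527  1.182] [[-0.64, -0.76, -0.02], [-0.59, 0.51, -0.62], [0.49, -0.39, -0.78]]
top [[400.1, 0.0, 321.7], [0.0, 400.1, 199.6], [0.0, 0.0, 1.0]] [3.330e-01 1.000e-03 1.406e+00] [[0.02, -1.0, 0.01], [-0.98, -0.02, -0.18], [0.18, -0.01, -0.98]]
0.1 [ 0.13742531 -0.60938274  0.24760824] [[0.975, 0.22, -0.0], [0.22, -0.975, 0.001], [-0.0, -0.001, -1.0]] 0.08546745309030682 0.017
```

View pics/scene0.png

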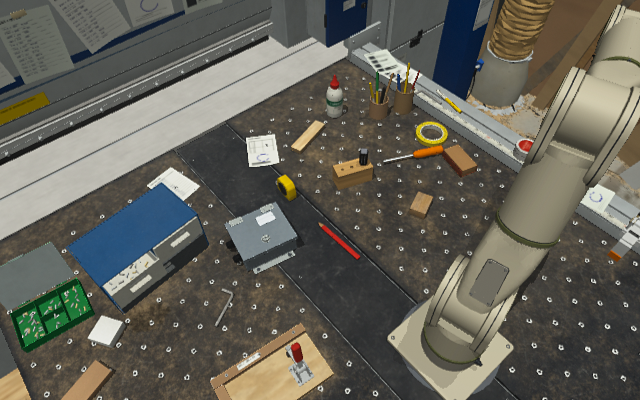

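View pics/top0.png

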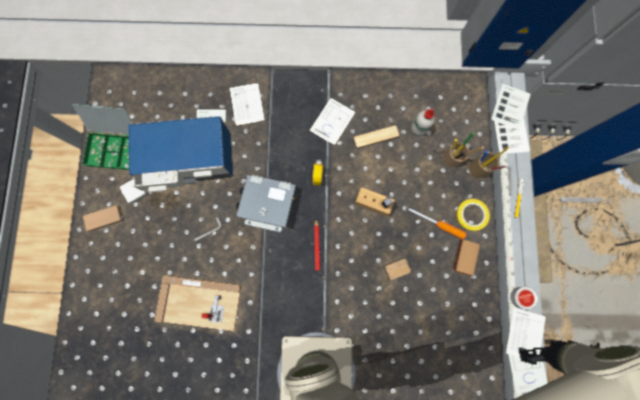

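The scene view shows the box near (262,236), with the tool block near (353,172) and the driver at its right end (364,157). In the top view the box is near (267,203), the block near (375,201) and the driver near (389,203).

```bash
python3 - <<'E'
from h import *
a=cv2.imread("pics/scene0.png");b=cv2.imread("pics/top0.png")
r=lambda i,x,y,w,h:cv2.resize(i[y:y+h,x:x+w],(400,300),interpolation=cv2.INTER_CUBIC)
cv2.imwrite("pics/c1.png",np.vstack([np.hstack([r(a,215,190,100,75),r(a,320,140,80,60)]),np.hstack([r(b,226,168,80,60),r(b,345,173,60,45)])]))
c=cal("top")
print("box",plane(c,267,203,.066),"driver",plane(c,389,203,.12),"block",plane(c,375,201,.066))
E
```

```text
box [0.55519928 0.17814495 0.066     ] driver [ 0.55470952 -0.22670542  0.12      ] block [ 0.5699278  -0.18860758  0.066     ]
```

View pics/c1.png

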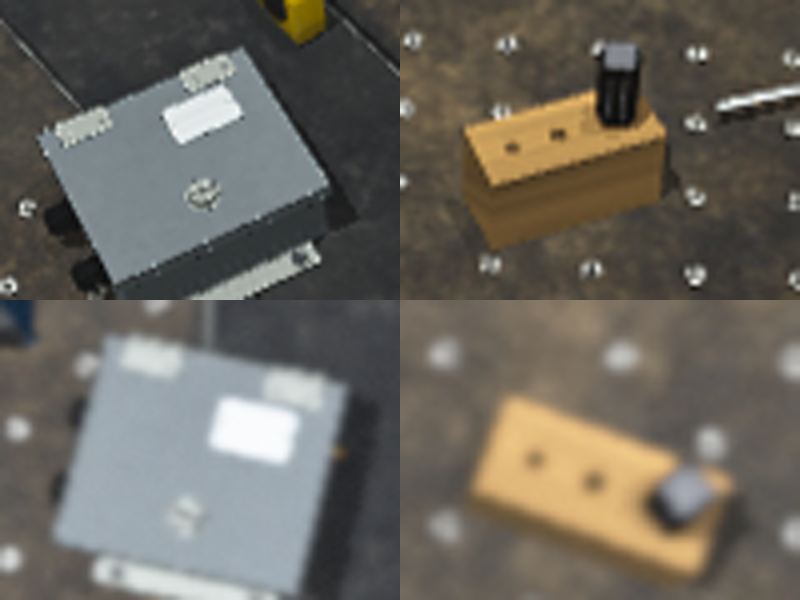

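The crops show the driver's handle turned about 30° to the block, cap at about (364,151) in the scene view and (388,198) in the top view. The screw is at about (266,238) and (263,211). I'm moving the wrist camera closer.

>>> {"api": "step_arm", "payload": {
  "rows": [
    [1,4,4,2,0],
    [1,9,8,4,0],
    [1,13,12,6,0],
    [1,17,16,8,0],
    [1,21,20,10,0],
    [1,25,24,12,0],
    [1,29,28,13,0],
    [1,33,32,13,0]
  ]
}}

```text
time_s: 1.1
tool_pos: [0.4687, -0.2884, 0.3791]
eef_rot: [[0.976, 0.22, 0.001], [0.22, -0.976, -0.001], [0.001, 0.001, -1.0]]
contact_force: [-0.2, -0.3, -0.6]
finger_gap: 0.0858
gripper_force: 0.0
```

```bash
python3 - <<'E'
from h import *
c=cal("wrist");im=bot.capture("wrist");save("w1",im);s=bot.state()
K,E=c;R=np.array(s["eef_rot"]);o=-E[:3,:3].T@E[:3,3]
print(s["time_s"],s["tool_pos"],R.round(3).tolist(),K.round(1).tolist(),"cam in tcp",R.T@(o-s["tool_pos"]),(E[:3,:3]@R).round(2).tolist())
print(proj(c,[.555,-.227,.126]),proj(c,[.57,-.189,.066]))
print("joints",np.round(s["joint_pos"],2))
E
```

```text
1.15 [ 0.47366383 -0.28082904  0.3783034 ] [[0.973, 0.229, 0.002], [0.229, -0.973, 0.003], [0.003, -0.002, -1.0]] [[328.6, 0.0, 318.5], [0.0, 328.6, 191.7], [0.0, 0.0, 1.0]] cam in tcp [ 0.05770648  0.00744612 -0.12595606] [[-0.01, 1.0, -0.0], [-0.97, -0.01, -0.26], [-0.26, 0.0, 0.97]]
[279.71139341  71.86344156] [257.44809098  56.87525599]
joints [ 0.8   0.16 -0.4   1.42  0.06  1.58 -0.93]
```

View pics/w1.png

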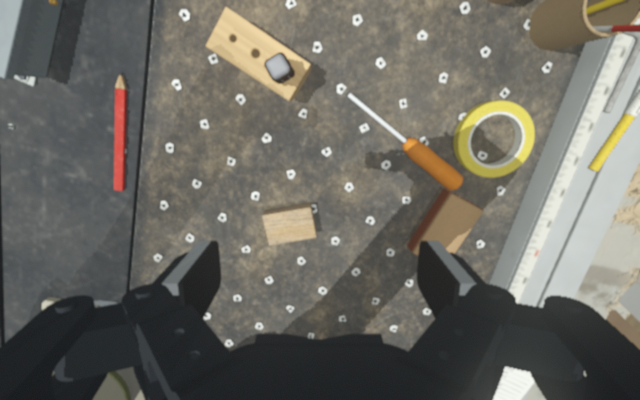

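The wrist view shows the handle cap at about (279,67), with the block around it at (260,53) and the fingers at the bottom. I'm moving nearer.

>>> {"api": "step_arm", "payload": {
  "rows": [
    [1,3,2.5,-4,0],
    [1,4.6,4.4,-8,0],
    [1,4.6,4.4,-8,0],
    [1,4.6,4.4,-8,0]
  ]
}}

```text
time_s: 1.65
tool_pos: [0.5133, -0.2467, 0.2992]
eef_rot: [[0.976, 0.219, 0.0], [0.219, -0.976, -0.001], [0.0, 0.001, -1.0]]
contact_force: [0.1, -1.0, 0.6]
finger_gap: 0.0854
gripper_force: 0.0
```

```bash
python3 - <<'E'
from h import *
c=cal("wrist");im=bot.capture("wrist");s=bot.state();np.save("w2.npy",im)
import pickle;pickle.dump(c,open("w2.pkl","wb"))
print(s["tool_pos"],np.round(s["eef_rot"],4).tolist(),proj(c,[.555,-.227,.126]),proj(c,[.57,-.189,.066]))
save("w2",im)
E
```

```text
[ 0.51337145 -0.24701907  0.29977648] [[0.9758, 0.2184, 0.0014], [0.2184, -0.9758, -0.0014], [0.0011, 0.0016, -1.0]] [306.04261357 125.80548413] [275.70703144  99.91449936]
```

View pics/w2.png

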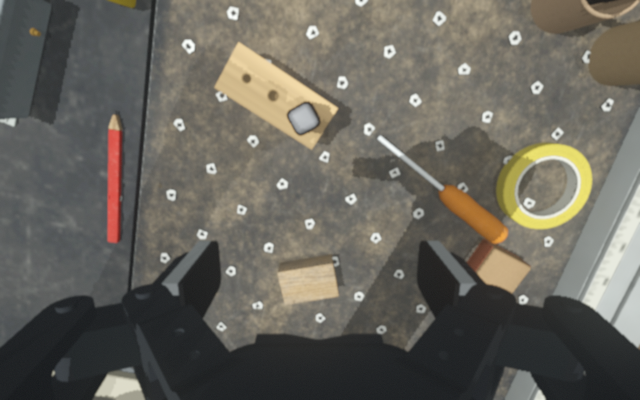

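The cap is at (304,118), the block's top runs from (240,45) to (315,148), and the other holes are at (246,78) and (272,96). Next I'll measure these with masks.

```bash
cat >> h.py <<'E'
def blob(mask,u,v,mn=20):
    n,l,st,ce=cv2.connectedComponentsWithStats(mask.astype(np.uint8))
    k=min((i for i in range(1,n) if st[i,4]>=mn),key=lambda i:np.hypot(ce[i][0]-u,ce[i][1]-v))
    m=(l==k).astype(np.uint8);ct=max(cv2.findContours(m,0,2)[0],key=cv2.contourArea);return ce[k],st[k,4],ct
E
python3 - <<'E'
from h import *
import pickle
def cap(im,u,v,w):
    hsv=cv2.cvtColor(im,cv2.COLOR_RGB2HSV);H,S,V=cv2.split(hsv)
    m=(S<60)&(V>95);k=np.zeros_like(m);k[v-w:v+w,u-w:u+w]=1
    return blob(m&k,u,v)
def blk(im,u,v,w):
    H,S,V=cv2.split(cv2.cvtColor(im,cv2.COLOR_RGB2HSV))
    m=(S>75)&(V>140);k=np.zeros_like(m);k[max(v-w,0):v+w,u-w:u+w]=1
    return blob(m&k,u,v,100)
W=np.load("w2.npy");T=np.load("top0.npy");S=np.load("scene0.npy")
cw=pickle.load(open("w2.pkl","rb"));ct,cs=cal("top"),cal("scene")
for n,im,u,v,w in(("w",W,304,118,22),("t",T,389,198,8),("s",S,364,151,7)):
    ce,a,q=cap(im,u,v,w);r=cv2.minAreaRect(q);print(n,ce.round(1),a,[np.round(x,1) for x in r])
    globals()["c"+n+"_"]=ce
    if n=="w":
        P=np.array([plane(cw,*p,.126)[:2] for p in cv2.boxPoints(r)])*1000
        d=np.diff(np.vstack([P,P[:1]]),axis=0);print("edges",d.round(1).tolist(),np.rad2deg(np.arctan2(d[:,1],d[:,0])).round(1))
rs=[ray(cw,*cw_),ray(ct,*ct_),ray(cs,*cs_)]
print("cap tri",tri(rs),"w/s",tri([rs[0],rs[2]]),"plane .126",[plane(c,*p,.126).round(4) for c,p in((cw,cw_),(ct,ct_),(cs,cs_))])
for n,im,c,u,v,w in(("w",W,cw,280,95,75),("s",S,cs,353,168,28)):
    ce,a,q=blk(im,u,v,w);r=cv2.minAreaRect(q);h=cv2.approxPolyDP(cv2.convexHull(q),3,True)[:,0]
    print(n,a,h.tolist())
    P=np.array([plane(c,*p,.066)[:2] for p in cv2.boxPoints(r)])*1000;d=np.diff(np.vstack([P,P[:1]]),axis=0)
    print(P.round(1).tolist(),np.linalg.norm(d,axis=1).round(1),np.rad2deg(np.arctan2(d[:,1],d[:,0])).round(1),P.mean(0))
E
```

```text
w [302.5 118.1] 616 [array([302.4, 117.8]), array([25.9, 25. ]), np.float64(63.4)]
edges [[13.6, -17.3], [-17.2, -14.3], [-14.0, 17.5], [17.6, 14.1]] [ -51.8 -140.4  128.7   38.6]
t [390.4 197.2] 129 [array([390. , 197.5]), array([15., 12.]), np.float64(90.0)]
s [362.9 150.2] 41 [array([362.5, 150.5]), array([5., 9.]), np.float64(90.0)]
cap tri (array([ 0.56649561, -0.22511975,  0.12304203]), [np.float64(0.006357445368260648), np.float64(0.008984577074980613), np.float64(0.004014228997974049)]) w/s (array([ 0.56206168, -0.22117759,  0.12370462]), [np.float64(0.001798220792424969), np.float64(0.0017982207924249968)]) plane .126 [array([ 0.5609, -0.2225,  0.126 ]), array([ 0.573 , -0.2306,  0.126 ]), array([ 0.5618, -0.2183,  0.126 ])]
w 5051 [[238, 43], [337, 107], [311, 148], [215, 88]]
[[569.8, -120.2], [617.7, -142.2], [578.5, -255.9], [526.7, -236.7]] [ 52.7 120.3  55.2 124.2] [ -24.6 -109.   159.6   69.7] [ 573.18375996 -188.74738534]
s 352 [[372, 165], [339, 176], [333, 166], [357, 158]]
[[619.1, -142.6], [575.5, -262.9], [529.0, -233.7], [572.4, -116.6]] [127.9  54.9 124.9  53.5] [-109.9  148.    69.7  -29.1] [ 573.99400384 -188.96318561]
```

>>> {"api": "step_arm", "payload": {
  "rows": [
    [1,2,1,-2,0.16],
    [1,4,2,-5,0.32],
    [1,4.8,2.4,-9,0.454],
    [1,4.8,2.4,-11,0.454],
    [1,4.8,2.4,-11,0.454]
  ]
}}

```text
time_s: 2.33
tool_pos: [0.5606, -0.2228, 0.1881]
eef_rot: [[0.783, 0.622, -0.001], [0.622, -0.783, -0.0], [-0.001, -0.001, -1.0]]
contact_force: [0.5, -0.8, 1.8]
finger_gap: 0.0852
gripper_force: 0.0
```

```bash
python3 - <<'E'
from h import *
import pickle
c=cal("wrist");im=bot.capture("wrist");s=bot.state();np.save("w3.npy",im);save("w3",im)
H,S,V=cv2.split(cv2.cvtColor(im,cv2.COLOR_RGB2HSV))
u,v=proj(c,[.561,-.2225,.126]).astype(int);m=(S<60)&(V>95);k=np.zeros_like(m);w=45;k[max(v-w,0):v+w,u-w:u+w]=1
ce,a,q=blob(m&k,u,v);r=cv2.minAreaRect(q);print(u,v,ce,a,r)
P=np.array([plane(c,*p,.126)[:2] for p in cv2.boxPoints(r)])*1000
d=np.diff(np.vstack([P,P[:1]]),axis=0);print("edges",np.linalg.norm(d,axis=1),np.rad2deg(np.arctan2(d[:,1],d[:,0])).round(1),P.mean(0))
c2=pickle.load(open("w2.pkl","rb"));print(tri([ray(c,*ce),ray(c2,302.5,118.1)]))
print(s["tool_pos"],np.round(s["eef_rot"],4).tolist(),np.round(s["joint_pos"],2))
E
```

```text
318 212 [310.30431672 228.8263773 ] 4193 ((317.5, 219.0), (89.0, 74.0), 0.0)
edges [47.40960917 52.12654735 47.39011304 55.45732714] [  36.3  -51.6 -139.7  128.4] [ 556.96037883 -225.21653108]
(array([ 0.56027733, -0.22146549,  0.15198262]), [np.float64(0.0027857691406840933), np.float64(0.002785769140684252)])
[ 0.5613334  -0.22287829  0.18950877] [[0.7827, 0.6224, 0.0007], [0.6224, -0.7827, -0.0008], [0.0, 0.0011, -1.0]] [ 0.7   0.37 -0.49  1.58  0.18  1.24 -0.73]
```

>>> {"api": "step_arm", "payload": {
  "rows": [
    [1,0,0,-3,0],
    [1,0,0,-6,0],
    [1,0,0,-8,0],
    [1,0,0,-9.1,0],
    [1,0,0,-9.1,0],
    [0,0,0,-9.1,0],
    [0,0,0,-9.1,0],
    [0,0,0,-9.1,0]
  ],
  "force": 60
}}

```text
time_s: 3.38
tool_pos: [0.5617, -0.2218, 0.0978]
eef_rot: [[0.78, 0.625, 0.001], [0.625, -0.78, -0.0], [0.0, 0.001, -1.0]]
contact_force: [0.6, -0.3, -0.1]
finger_gap: 0.0323
gripper_force: 0.0
```

>>> {"api": "step_arm", "payload": {
  "rows": [
    [0,0,0,0,0],
    [0,0,0,0,0],
    [0,0,0,0,0]
  ]
}}

```text
time_s: 3.75
tool_pos: [0.5618, -0.2218, 0.0978]
eef_rot: [[0.78, 0.625, 0.001], [0.625, -0.78, -0.0], [0.0, 0.001, -1.0]]
contact_force: [-0.9, 0.8, 4.8]
finger_gap: 0.0252
gripper_force: 58.9
```

>>> {"api": "step_arm", "payload": {
  "rows": [
    [0,0,0,2,0],
    [0,0,0,5,0],
    [0,0,0,9,0],
    [0,0,0,13,0],
    [0,0,0,17,0],
    [0,0,0,18,0],
    [0,0,0,18,0]
  ]
}}

```text
time_s: 4.62
tool_pos: [0.5615, -0.2217, 0.2778]
eef_rot: [[0.78, 0.626, 0.001], [0.626, -0.78, -0.0], [0.0, 0.001, -1.0]]
contact_force: [-0.5, 0.2, -2.0]
finger_gap: 0.0255
gripper_force: 58.8
```

```bash
python3 - <<'E'
from h import *
c=cal("wrist");im=bot.capture("wrist");s=bot.state();np.save("w4.npy",im)
R=np.array(s["eef_rot"]);tip=s["tool_pos"]+R@np.array([0,0,.082]);u,v=proj(c,tip);print(u,v,s["tool_pos"],s["finger_gap"],s["contact_force"])
u,v=int(u),int(v)
cs=cal("scene");sc=bot.capture("scene");a,b=proj(cs,tip).astype(int);print(a,b)
x=cv2.resize(im[v-60:v+60,u-60:u+60],(480,480),interpolation=3);y=cv2.resize(sc[b-40:b+20,a-20:a+20],(320,480),interpolation=3)
save("c2",np.hstack([x,y]))
ct,=[cal("top")]
print("screw",tri([ray(ct,263,211.4),ray(cs,266.2,238.7)]),plane(ct,263,211.4,.077),plane(cs,266.2,238.7,.077))
for z in(.066,):
  # lid corners in scene & top (crop read-offs): hinge-left, front-left, front-right(back-right)
  for cc,ps in((cs,[(225.5,224),(243,262),(297,237),(275.5,202.5)]),(ct,[(247,175.5),(237,216),(287,226.5),(295.5,184)])):
    P=np.array([plane(cc,*p,z+.002)[:2] for p in ps])*1000;d=np.diff(np.vstack([P,P[:1]]),axis=0);print(P.round(0).tolist(),np.linalg.norm(d,axis=1).round(0),np.rad2deg(np.arctan2(d[:,1],d[:,0])).round(1))
E
```

```text
317.5197266092593 203.70439469768243 [ 0.56110787 -0.2216005   0.2766328 ] 0.025682095643027793 [-0.16436672  0.17293838 -2.14344976]
365 133
screw (array([0.52531403, 0.18956475, 0.07123089]), [np.float64(0.00010895666235977578), np.float64(0.00010895666235959529)]) [0.52455805 0.18882821 0.077     ] [0.52174847 0.19125026 0.077     ]
[[647.0, 249.0], [507.0, 282.0], [474.0, 118.0], [615.0, 90.0]] [144. 167. 143. 162.] [ 166.6 -101.3  -11.3   78.6]
[[649.0, 250.0], [508.0, 277.0], [476.0, 107.0], [623.0, 83.0]] [143. 172. 148. 169.] [ 169.4 -100.7   -9.3   81.1]
```

View pics/c2.png

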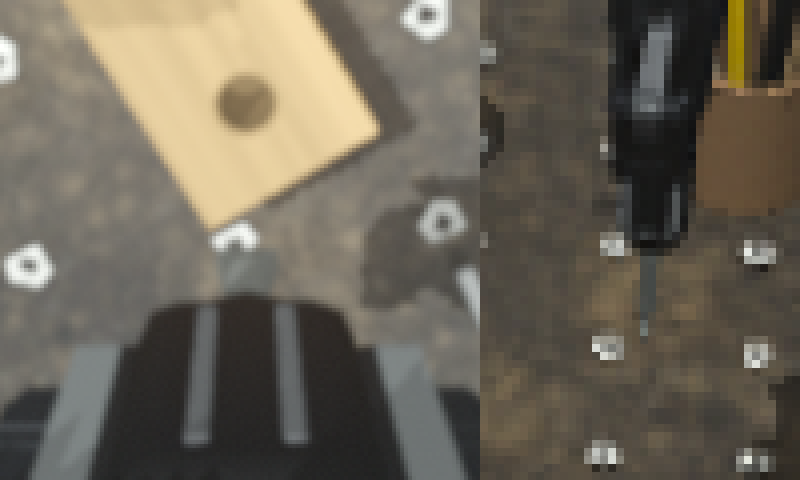

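The wrist crop shows the blade 15 px wide across the image, at (319,205), so its width lies along the tool's y. The empty hole in the block is at (318,168).

>>> {"api": "step_arm", "payload": {
  "rows": [
    [0,-0.5,4,0,0.17],
    [0,-1,9,0,0.34],
    [0,-1.5,14,0,0.51],
    [0,-2,19,0,0.68],
    [0,-2.5,24,0,0.85],
    [0,-3,29,0,1.02],
    [0,-3.3,34,0,1.19],
    [0,-3.7,39,0,1.36]
  ]
}}

```text
time_s: 5.72
tool_pos: [0.5237, 0.1694, 0.2761]
eef_rot: [[-0.453, 0.891, -0.002], [0.891, 0.453, -0.0], [0.0, -0.002, -1.0]]
contact_force: [0.6, 0.4, -2.1]
finger_gap: 0.0254
gripper_force: 58.7
```

>>> {"api": "step_arm", "payload": {
  "rows": [
    [0,0,1.5,0,0.17],
    [0,0,2.1,-2,0.34],
    [0,0,2.1,-4,0.51],
    [0,0,2.1,-6.5,0.72],
    [0,0,2.1,-7.5,0.72],
    [0,0,2.1,-7.5,0.72],
    [0,0,2.1,-7.5,0.72]
  ]
}}

```text
time_s: 6.6
tool_pos: [0.5248, 0.1895, 0.2031]
eef_rot: [[-0.926, 0.379, 0.001], [0.379, 0.926, 0.0], [-0.001, 0.001, -1.0]]
contact_force: [0.1, 0.7, -0.7]
finger_gap: 0.0257
gripper_force: 58.8
```

```bash
python3 - <<'E'
from h import *
import pickle
c=cal("wrist");im=bot.capture("wrist");s=bot.state();np.save("w5.npy",im);pickle.dump((c,np.array(s["tool_pos"]),np.array(s["eef_rot"])),open("w5.pkl","wb"))
R=np.array(s["eef_rot"]);tip=s["tool_pos"]+R@np.array([0,0,.082]);u,v=proj(c,tip).astype(int)
print(s["time_s"],s["tool_pos"],R.round(4).tolist(),np.round(s["joint_pos"],2),u,v)
a=cv2.resize(im,(640,400));b=cv2.resize(im[v-60:v+20,u-40:u+40],(560,560),interpolation=3)
save("c3",b)
E
```

```text
6.65 [0.52486022 0.18954185 0.20318605] [[-0.9258, 0.378, 0.0012], [0.378, 0.9258, 0.0004], [-0.0009, 0.0008, -1.0]] [ 0.39  0.37 -0.99  1.66  0.33  1.28  0.52] 321 206
```

View pics/c3.png

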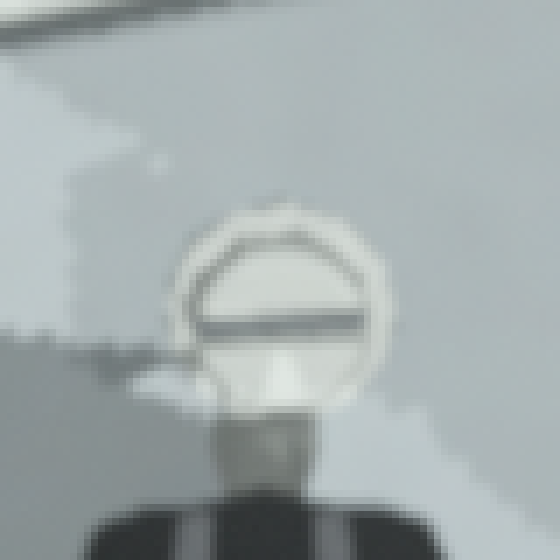

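The slot runs from (309,193) to (333,191) and the blade's tip edge is at about (318,205). I'll compute the offsets from sub-pixel profiles.

```bash
python3 - <<'E'
from h import *
import pickle
c,p,R=pickle.load(open("w5.pkl","rb"));im=np.load("w5.npy");g=cv2.cvtColor(im,cv2.COLOR_RGB2GRAY).astype(float)
for u in(312,316,321,326,330): print(u,"slot",g[186:199,u].astype(int))
for u in(315,318,321,324): print(u,"tip",g[200:214,u].astype(int))
for v in(207,209,211): print(v,"tiprow",g[v,306:332].astype(int))
# slot line: darkness-weighted centroid per column
us=np.arange(313,331);vs=[]
for u in us:
    w=np.clip(195-g[188:197,u],0,None);vs.append((w*np.arange(188,197)).sum()/w.sum())
k=np.polyfit(us,vs,1);print("line",k,np.round(vs,1))
sc=np.polyval(k,321)
# head centre from ellipse of light disk
for name,(u,v) in dict(slot=(321,sc)).items():
    for z in(.0755,.0776,.079):
        S=plane(c,u,v,z);print("slot z",z,S.round(4),"tcp->",(R.T@(S-p)).round(4))
a=plane(c,313,np.polyval(k,313),.0776);b=plane(c,330,np.polyval(k,330),.0776);d=R.T@(b-a);print("slot ang in tool (from y)",np.rad2deg(np.arctan2(d[0],d[1])),"world",np.rad2deg(np.arctan2(*(b-a)[1::-1])))
T=plane(c,318.3,204.6,p[2]-.082);print("tip edge in tool",(R.T@(T-p)).round(4))
E
```

```text
312 slot [197 204 207 210 207 179 141 133 150 176 199 207 204]
316 slot [208 208 209 209 201 173 141 142 166 188 203 208 208]
321 slot [209 209 208 204 186 154 137 145 168 198 217 225 226]
326 slot [209 209 208 199 173 143 138 152 172 196 208 209 209]
330 slot [203 210 211 199 169 137 138 159 177 199 208 208 204]
315 tip [208 212 209 200 190 161 128 117 117 118 117 118 117 118]
318 tip [212 214 216 212 192 156 129 127 131 129 124 120 120 120]
321 tip [227 227 226 215 181 139 126 132 135 136 135 130 123 120]
324 tip [214 218 219 208 179 146 132 133 135 134 128 125 125 128]
207 tiprow [140 141 140 142 140 125 116 114 115 117 119 123 127 130 132 132 129 129
 133 148 173 191 197 198 197 197]
209 tiprow [141 141 140 141 135 123 114 114 116 118 119 124 129 134 138 136 127 126
 134 147 169 190 197 197 197 196]
211 tiprow [141 140 140 140 137 127 115 113 114 118 119 120 120 123 129 130 122 118
 125 146 176 192 196 196 196 196]
line [-6.73790087e-02  2.13920449e+02] [192.9 192.8 192.8 192.7 192.5 192.4 192.4 192.3 192.2 192.1 192.1 192.1
 192.1 192.  191.9 191.8 191.8 191.8]
slot z 0.0755 [0.5272 0.189  0.0755] tcp-> [-0.0022  0.0002  0.1277]
slot z 0.0776 [0.5266 0.1892 0.0776] tcp-> [-0.0017  0.0002  0.1256]
slot z 0.079 [0.5263 0.1893 0.079 ] tcp-> [-0.0013  0.0002  0.1242]
slot ang in tool (from y) 3.8756687547603486 world 71.66284456584899
tip edge in tool [ 0.0016 -0.0019  0.082 ]
```

>>> {"api": "step_arm", "payload": {
  "rows": [
    [0,0.28,0.12,-1.5,0.06],
    [0,0.28,0.12,-3,0.06],
    [0,0.28,0.12,-3.8,0.06],
    [0,0.28,0.12,-3.8,0.06],
    [0,0.28,0.12,-3.8,0.06]
  ]
}}

```text
time_s: 7.28
tool_pos: [0.5275, 0.1907, 0.1648]
eef_rot: [[-0.947, 0.32, 0.001], [0.32, 0.947, 0.0], [-0.0, 0.0, -1.0]]
contact_force: [1.3, 1.0, -1.2]
finger_gap: 0.0252
gripper_force: 58.8
```

```bash
python3 - <<'E'
from h import *
import pickle
c=cal("wrist");im=bot.capture("wrist");s=bot.state();np.save("w6.npy",im);pickle.dump((c,np.array(s["tool_pos"]),np.array(s["eef_rot"])),open("w6.pkl","wb"))
print(s["tool_pos"],np.round(s["eef_rot"],3).tolist(),np.round(s["contact_force"],2))
b=cv2.resize(im[170:230,281:361],(800,600),interpolation=3)
save("c4",b)
E
```

```text
[0.52750062 0.19066742 0.1648391 ] [[-0.947, 0.32, 0.001], [0.32, 0.947, 0.0], [-0.001, 0.0, -1.0]] [ 0.57 -0.1  -2.03]
```

View pics/c4.png

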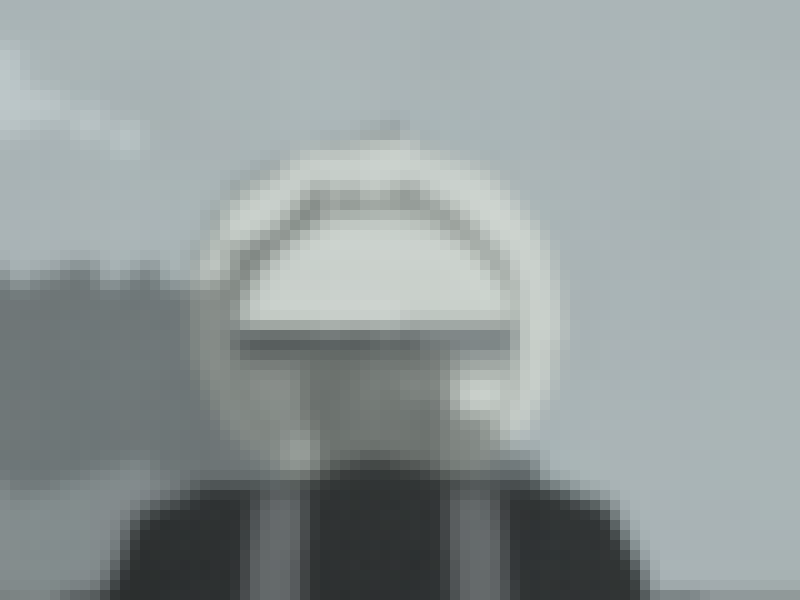

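The tip edge is at row 206, just below the slot (rows 203–206), and both are centred at column 318. Corrected for height parallax, they line up.

>>> {"api": "step_arm", "payload": {
  "rows": [
    [0,0,0,-0.3,0],
    [0,0,0,-0.5,0],
    [0,0,0,-0.7,0],
    [0,0,0,-0.8,0],
    [0,0,0,-0.8,0]
  ]
}}

```text
time_s: 7.95
tool_pos: [0.5274, 0.1904, 0.1563]
eef_rot: [[-0.947, 0.32, 0.0], [0.32, 0.947, 0.0], [-0.0, 0.0, -1.0]]
contact_force: [1.7, -1.0, -0.4]
finger_gap: 0.0252
gripper_force: 58.9
```

>>> {"api": "step_arm", "payload": {
  "rows": [
    [0,0,0,-0.1,0],
    [0,0,0,-0.2,0],
    [0,0,0,-0.3,0],
    [0,0,0,-0.3,0]
  ]
}}

```text
time_s: 8.45
tool_pos: [0.5274, 0.1905, 0.1536]
eef_rot: [[-0.947, 0.32, 0.0], [0.32, 0.947, 0.0], [-0.0, 0.0, -1.0]]
contact_force: [0.1, -1.0, 4.5]
finger_gap: 0.0251
gripper_force: 59.5
```

>>> {"api": "step_arm", "payload": {
  "rows": [
    [0,0,0,-0.1,0],
    [0,0,0,-0.2,0],
    [0,0,0,-0.2,0]
  ]
}}

```text
time_s: 8.82
tool_pos: [0.5274, 0.1907, 0.1518]
eef_rot: [[-0.947, 0.32, 0.0], [0.32, 0.947, 0.0], [-0.0, 0.0, -1.0]]
contact_force: [-2.2, -1.4, 7.3]
finger_gap: 0.0255
gripper_force: 60.1
```

>>> {"api": "step_arm", "payload": {
  "rows": [
    [0,0,0,-0.1,0],
    [0,0,0,-0.16,0],
    [0,0,0,-0.16,0],
    [0,0,0,-0.16,0]
  ]
}}

```text
time_s: 9.32
tool_pos: [0.5274, 0.1907, 0.1506]
eef_rot: [[-0.947, 0.32, 0.001], [0.32, 0.947, -0.0], [-0.001, 0.0, -1.0]]
contact_force: [-3.1, -2.2, 12.0]
finger_gap: 0.0255
gripper_force: 60.5
```

```bash
python3 - <<'E'
from h import *
F=[]
for i in range(5):
    bot.capture("scene");s=bot.state();F.append(s["contact_force"])
print(np.round(F,1).tolist(),s["tool_pos"],s["torque"])
E
```

```text
[[-2.5, -2.4, 11.3], [-3.1, -2.8, 12.5], [-1.7, -2.2, 11.3], [-1.9, -3.0, 11.9], [-1.8, -2.1, 11.7]] [0.52745928 0.1906899  0.15065677] [-0.66095904  0.78432396  0.0341678 ]
```

>>> {"api": "step_arm", "payload": {
  "rows": [
    [0,0,0,-0.06,0],
    [0,0,0,-0.06,0],
    [0,0,0,-0.06,0]
  ]
}}

```text
time_s: 9.95
tool_pos: [0.5275, 0.1907, 0.1502]
eef_rot: [[-0.947, 0.32, 0.001], [0.32, 0.947, -0.0], [-0.001, 0.0, -1.0]]
contact_force: [-2.4, -2.3, 13.5]
finger_gap: 0.0254
gripper_force: 60.7
```

```bash
cat > f.py <<'E'
from h import *
F=[]
for i in range(5):
    bot.capture("scene");s=bot.state();F.append(np.r_[s["contact_force"],s["torque"]])
R=np.array(s["eef_rot"])
print(np.mean(F,0).round(3),np.std(F,0).round(2),s["tool_pos"],"psi",np.rad2deg(np.arctan2(R[1,0],R[0,0])),s["time_s"])
E
python3 f.py
```

```text
[-3.1470e+00 -2.2910e+00  1.3384e+01 -6.8600e-01  8.9600e-01 -8.0000e-03] [0.37 0.73 0.52 0.02 0.02 0.01] [0.52746593 0.19072015 0.15019117] psi 161.33945959332652 10.2
```

>>> {"api": "step_arm", "payload": {
  "rows": [
    [0,0,0,-0.06,0],
    [0,0,0,-0.06,0],
    [0,0,0,-0.06,0]
  ]
}}

```text
time_s: 10.58
tool_pos: [0.5276, 0.1908, 0.15]
eef_rot: [[-0.947, 0.32, 0.001], [0.32, 0.947, -0.0], [-0.001, 0.0, -1.0]]
contact_force: [-3.8, -3.2, 17.5]
finger_gap: 0.0251
gripper_force: 61.2
```

```bash
python3 f.py
```

```text
[-4.2370e+00 -2.9380e+00  1.6591e+01 -8.9600e-01  1.2280e+00 -3.0000e-03] [0.36 0.62 0.29 0.03 0.03 0.02] [0.52755548 0.19076823 0.14998047] psi 161.33170136371064 10.825
```

>>> {"api": "step_arm", "payload": {
  "rows": [
    [0,-0.02,-0.02,0,-0.1],
    [0,-0.02,-0.02,0,-0.2],
    [0,-0.02,-0.02,0,-0.3],
    [0,-0.02,-0.02,0,-0.4],
    [0,-0.02,-0.02,0,-0.4]
  ]
}}

```text
time_s: 11.45
tool_pos: [0.5275, 0.1908, 0.15]
eef_rot: [[-0.747, 0.665, 0.002], [0.665, 0.747, 0.0], [-0.001, 0.001, -1.0]]
contact_force: [-3.2, -2.2, 15.5]
finger_gap: 0.0251
gripper_force: 60.9
```

```bash
python3 f.py
```

```text
[-3.583 -1.969 15.768 -0.614  0.991  0.039] [0.14 0.43 0.47 0.01 0.05 0.03] [0.52746594 0.19080498 0.15002256] psi 138.4284671916009 11.7
```

>>> {"api": "step_arm", "payload": {
  "rows": [
    [0,-0.01,-0.01,0,-0.1],
    [0,-0.01,-0.01,-0.01,-0.2],
    [0,-0.01,-0.01,-0.01,-0.3],
    [0,-0.01,-0.01,-0.01,-0.4],
    [0,-0.01,-0.01,-0.01,-0.4]
  ]
}}

```text
time_s: 12.32
tool_pos: [0.5275, 0.1909, 0.15]
eef_rot: [[-0.429, 0.903, 0.002], [0.903, 0.429, 0.0], [-0.0, 0.002, -1.0]]
contact_force: [-2.8, -1.3, 15.1]
finger_gap: 0.0257
gripper_force: 61.0
```

```bash
python3 f.py
```

```text
[-2.999 -1.304 15.239 -0.403  0.816  0.023] [0.47 0.43 0.21 0.04 0.03 0.02] [0.52755638 0.19088701 0.15003532] psi 115.51393337449281 12.575
```

>>> {"api": "step_arm", "payload": {
  "rows": [
    [0,0,0,-0.01,-0.1],
    [0,0,0,-0.01,-0.2],
    [0,0,0,-0.01,-0.3],
    [0,0,0,-0.01,-0.4],
    [0,0,0,-0.01,-0.4]
  ]
}}

```text
time_s: 13.2
tool_pos: [0.5277, 0.191, 0.15]
eef_rot: [[-0.044, 0.999, 0.002], [0.999, 0.044, 0.001], [0.001, 0.002, -1.0]]
contact_force: [-3.3, -1.6, 14.9]
finger_gap: 0.0255
gripper_force: 60.9
```

```bash
python3 f.py
```

```text
[-1.879 -1.149 15.492 -0.334  0.671  0.038] [0.61 0.43 0.44 0.04 0.03 0.01] [0.52768198 0.19094355 0.15001612] psi 92.59585151740983 13.45
```

>>> {"api": "step_arm", "payload": {
  "rows": [
    [0,0,0,0,-0.08],
    [0,0,0,0,-0.16],
    [0,0,0,0,-0.16]
  ]
}}

```text
time_s: 13.82
tool_pos: [0.5278, 0.1909, 0.15]
eef_rot: [[0.116, 0.993, 0.003], [0.993, -0.116, 0.001], [0.001, 0.002, -1.0]]
contact_force: [-1.6, -1.9, 15.0]
finger_gap: 0.0249
gripper_force: 60.9
```

```bash
python3 f.py
```

```text
[-1.852 -1.226 14.662 -0.31   0.556  0.028] [0.54 0.39 0.32 0.02 0.03 0.02] [0.52779536 0.19092356 0.15004109] psi 83.4228340490964 14.075
```

>>> {"api": "step_arm", "payload": {
  "rows": [
    [0,0,0,0,-0.05],
    [0,0,0,0,-0.06],
    [0,0,0,0,-0.06]
  ]
}}

```text
time_s: 14.45
tool_pos: [0.5278, 0.1909, 0.15]
eef_rot: [[0.174, 0.985, 0.003], [0.985, -0.174, 0.001], [0.001, 0.002, -1.0]]
contact_force: [-3.5, -0.8, 15.1]
finger_gap: 0.0255
gripper_force: 60.9
```

```bash
python3 f.py
```

```text
[-2.149 -1.359 15.171 -0.305  0.547  0.02 ] [0.36 0.46 0.78 0.03 0.05 0.04] [0.52778772 0.19095345 0.15005124] psi 79.990147854363 14.7
```

>>> {"api": "step_arm", "payload": {
  "rows": [
    [0,0,0,0,-0.03],
    [0,0,0,0,-0.04],
    [0,0,0,0,-0.04]
  ]
}}

```text
time_s: 15.08
tool_pos: [0.5278, 0.1909, 0.15]
eef_rot: [[0.213, 0.977, 0.003], [0.977, -0.213, 0.001], [0.001, 0.002, -1.0]]
contact_force: [-2.2, -1.5, 15.6]
finger_gap: 0.0255
gripper_force: 60.9
```

```bash
python3 f.py
```

```text
[-1.869 -1.201 14.95  -0.294  0.542  0.041] [0.54 0.38 0.34 0.03 0.02 0.03] [0.52781044 0.19093523 0.15002481] psi 77.69692284304456 15.325
```

>>> {"api": "step_arm", "payload": {
  "rows": [
    [0,0,0,0,-0.04],
    [0,0,0,0,-0.06],
    [0,0,0,0,-0.06]
  ]
}}

```text
time_s: 15.7
tool_pos: [0.5279, 0.1909, 0.1501]
eef_rot: [[0.272, 0.962, 0.003], [0.962, -0.272, 0.001], [0.002, 0.002, -1.0]]
contact_force: [-1.6, -0.4, 14.2]
finger_gap: 0.0256
gripper_force: 60.9
```

```bash
sed -i 's/range(5)/range(8)/' f.py; python3 f.py
```

```text
[-1.698 -1.139 14.9   -0.31   0.51   0.018] [0.45 0.28 0.66 0.03 0.03 0.02] [0.52784612 0.19091145 0.15003607] psi 74.25586203505871 16.1
```

>>> {"api": "step_arm", "payload": {
  "rows": [
    [0,0,0,0,-0.03],
    [0,0,0,0,-0.03],
    [0,0,0,0,-0.03]
  ]
}}

```text
time_s: 16.48
tool_pos: [0.5279, 0.1908, 0.15]
eef_rot: [[0.3, 0.954, 0.003], [0.954, -0.3, 0.001], [0.001, 0.002, -1.0]]
contact_force: [-2.0, -1.8, 14.8]
finger_gap: 0.0256
gripper_force: 60.9
```

```bash
python3 f.py
```

```text
[-1.605 -1.312 14.653 -0.38   0.406  0.03 ] [0.21 0.38 0.34 0.03 0.02 0.03] [0.52793464 0.19078896 0.15006421] psi 72.5330993032204 16.875
```

>>> {"api": "step_arm", "payload": {
  "rows": [
    [0,0,0,0,-0.03],
    [0,0,0,0,-0.03],
    [0,0,0,0,-0.03]
  ]
}}

```text
time_s: 17.25
tool_pos: [0.5279, 0.1907, 0.15]
eef_rot: [[0.329, 0.944, 0.003], [0.944, -0.329, 0.001], [0.002, 0.002, -1.0]]
contact_force: [-0.7, -1.6, 15.7]
finger_gap: 0.0258
gripper_force: 60.9
```

```bash
python3 f.py
```

```text
[-1.41  -1.44  15.158 -0.435  0.423  0.037] [0.34 0.68 0.35 0.03 0.04 0.03] [0.52794082 0.1907397  0.15006596] psi 70.81063144841237 17.65
```

>>> {"api": "step_arm", "payload": {
  "rows": [
    [0,0,0,0,-0.03],
    [0,0,0,0,-0.03],
    [0,0,0,0,-0.03]
  ]
}}

```text
time_s: 18.02
tool_pos: [0.5279, 0.1907, 0.15]
eef_rot: [[0.357, 0.934, 0.003], [0.934, -0.357, 0.0], [0.001, 0.002, -1.0]]
contact_force: [-2.3, -1.8, 15.2]
finger_gap: 0.0252
gripper_force: 60.9
```

```bash
python3 f.py
```

```text
[-1.217 -2.09  14.947 -0.512  0.455  0.03 ] [0.57 0.49 0.37 0.05 0.04 0.03] [0.5279266  0.19062501 0.15003659] psi 69.08562868693247 18.425
```

```bash
python3 - <<'E'
from h import *
import pickle
im=bot.capture("wrist");np.save("w7.npy",im);g=cv2.cvtColor(im,cv2.COLOR_RGB2GRAY)
print("cols",list(range(300,340,2)))
for v in range(190,216): print(v,*g[v,300:340:2])
E
```

```text
cols [300, 302, 304, 306, 308, 310, 312, 314, 316, 318, 320, 322, 324, 326, 328, 330, 332, 334, 336, 338]
190 153 153 153 150 163 175 178 179 179 180 178 177 177 177 160 144 153 153 152 154
191 153 154 152 154 174 179 181 180 174 173 173 174 179 181 171 149 152 153 153 153
192 153 154 153 167 180 180 175 174 161 155 158 161 173 180 178 165 155 151 152 153
193 153 154 160 178 181 177 160 159 144 137 140 140 153 172 180 178 163 150 152 153
194 153 156 172 183 177 166 144 146 144 144 142 135 129 153 176 182 173 148 151 152
195 153 162 180 183 164 154 147 157 163 163 160 151 131 131 160 180 180 155 150 152
196 153 170 181 176 143 154 169 175 178 176 173 170 154 132 137 172 184 165 148 152
197 154 174 179 161 137 171 185 185 182 180 180 179 173 152 125 156 184 173 146 153
198 155 176 174 140 154 186 189 185 182 181 181 180 179 169 140 142 181 179 150 155
199 157 178 167 135 174 189 186 183 180 180 180 179 178 176 159 135 175 181 157 162
200 163 177 159 148 182 185 183 180 179 179 178 178 178 178 171 142 165 183 168 163
201 168 176 149 163 184 182 180 179 179 178 179 178 178 179 176 156 15
[... 486 characters left out ...]
106 105 111 114 134 193 198 173
208 175 172 147 141 141 122 114 115 120 117 112 107 103 112 129 133 147 193 196 169
209 174 170 126 109 108 102 106 112 118 120 114 106 101 115 143 153 161 189 193 164
210 173 170 117 100 101 104 104 113 120 119 114 105 98 116 163 179 176 177 191 158
211 172 174 127 105 113 117 105 113 120 120 114 105 97 128 182 194 179 166 189 154
212 170 177 139 120 132 138 113 113 120 119 114 104 98 154 194 198 175 166 186 159
213 166 178 151 144 155 161 127 114 120 120 114 104 103 176 198 191 168 183 180 164
214 162 177 162 166 174 175 141 116 119 117 114 103 110 183 191 174 157 190 164 155
215 157 173 168 173 180 179 151 111 107 105 106 100 110 175 171 149 145 179 139 135
```

>>> {"api": "step_arm", "payload": {
  "rows": [
    [0,0,0,0,-0.04],
    [0,0,0,0,-0.04],
    [0,0,0,0,-0.04]
  ]
}}

```text
time_s: 18.85
tool_pos: [0.5279, 0.1906, 0.15]
eef_rot: [[0.394, 0.919, 0.003], [0.919, -0.394, 0.0], [0.001, 0.002, -1.0]]
contact_force: [-1.5, -2.9, 14.2]
finger_gap: 0.0253
gripper_force: 60.9
```

```bash
cat > sl.py <<'E'
from h import *
import sys
im=bot.capture("wrist");s=bot.state();R=np.array(s["eef_rot"])
def slope(im):
    g=cv2.cvtColor(im,cv2.COLOR_RGB2GRAY).astype(float);U=[];V=[]
    for u in(305,306,307,308,309,328,329,330,331):
        w=np.clip(150-g[202:214,u],0,None);U.append(u);V.append((w*np.arange(202,214)).sum()/w.sum())
    return np.round(V,1),np.rad2deg(np.arctan(-np.polyfit(U,V,1)[0]))
print(slope(np.load("w7.npy")),slope(im),"psi",np.rad2deg(np.arctan2(R[1,0],R[0,0])))
E
python3 sl.py;python3 f.py
```

```text
(array([210.4, 210.4, 210.2, 210.1, 209.9, 206.6, 206.4, 206. , 205.6]), np.float64(10.208691833254857)) (array([211. , 210.9, 210.5, 210.2, 210. , 205.9, 205.8, 205.6, 205. ]), np.float64(12.435985477989457)) psi 66.79642606071856
[-1.689 -1.729 15.601 -0.572  0.519  0.022] [0.37 0.43 0.56 0.03 0.03 0.03] [0.52789254 0.19059035 0.15004675] psi 66.79555188465862 19.3
```

>>> {"api": "step_arm", "payload": {
  "rows": [
    [0,0,0,0,-0.02],
    [0,0,0,0,-0.04],
    [0,0,0,0,-0.04]
  ]
}}

```text
time_s: 19.68
tool_pos: [0.5278, 0.1906, 0.15]
eef_rot: [[0.431, 0.902, 0.003], [0.902, -0.431, 0.0], [0.001, 0.002, -1.0]]
contact_force: [-1.5, -1.3, 14.8]
finger_gap: 0.0253
gripper_force: 61.0
```

```bash
python3 sl.py;python3 f.py; python3 - <<'E'
from h import *
g=cv2.cvtColor(bot.capture("wrist"),cv2.COLOR_RGB2GRAY)
for v in range(200,216): print(v,*g[v,300:340:2])
E
```

```text
(array([210.4, 210.4, 210.2, 210.1, 209.9, 206.6, 206.4, 206. , 205.6]), np.float64(10.208691833254857)) (array([211.2, 211.3, 211.1, 210.7, 210.2, 205.7, 205.3, 204.9, 204.5]), np.float64(14.453043701284816)) psi 64.50334710269921
[-2.105 -2.364 15.616 -0.623  0.545  0.039] [0.43 0.42 0.44 0.03 0.02 0.03] [0.52786738 0.1905529  0.15003478] psi 64.50716385497509 20.125
200 167 178 153 150 183 185 182 180 179 178 178 178 178 179 174 147 156 181 165 155
201 169 178 150 163 184 182 179 179 178 178 179 178 179 179 178 159 150 181 175 155
202 169 176 148 173 181 180 178 178 178 178 178 178 178 178 173 159 145 183 187 156
203 171 171 150 177 180 179 178 178 179 179 177 179 173 168 155 135 134 189 195 161
204 175 168 154 180 180 178 178 178 177 179 173 172 158 138 124 106 124 193 198 169
205 176 170 160 179 178 177 176 174 170 172 157 146 132 106 102 103 127 193 199 172
206 178 171 164 179 178 176 164 158 149 146 131 117 111 101 108 117 137 192 199 173
207 178 171 166 179 170 164 139 132 125 121 114 105 104 108 123 135 148 187 198 170
208 175 171 162 172 149 133 114 114 117 116 111 103 102 110 136 155 164 178 197 164
209 173 171 145 145 119 99 105 110 118 118 112 103 99 108 158 181 181 168 195 160
210 173 171 130 112 102 96 103 112 119 118 113 104 97 121 181 195 184 159 192 164
211 170 175 130 101 104 108 105 113 120 118 113 103 98 146 194 199 179 166 191 167
212 165 177 140 108 117 128 110 114 121 117 112 102 98 167 198 192 167 179 184 161
213 160 177 153 125 137 150 124 115 120 116 111 103 101 174 193 175 147 181 168 139
214 158 176 163 145 161 174 145 116 117 107 109 103 104 166 177 152 133 167 147 121
215 156 175 167 161 175 187 163 113 104 94 100 97 106 151 156 137 132 147 128 115
```

>>> {"api": "step_arm", "payload": {
  "rows": [
    [0,0,0,0,0.1],
    [0,0,0,0,0.2],
    [0,0,0,0,0.24],
    [0,0,0,0,0.24]
  ]
}}

```text
time_s: 20.68
tool_pos: [0.528, 0.1907, 0.15]
eef_rot: [[0.203, 0.979, 0.003], [0.979, -0.203, 0.001], [0.001, 0.003, -1.0]]
contact_force: [-1.1, -2.4, 15.1]
finger_gap: 0.0256
gripper_force: 60.8
```

```bash
python3 sl.py;python3 f.py
```

```text
(array([210.4, 210.4, 210.2, 210.1, 209.9, 206.6, 206.4, 206. , 205.6]), np.float64(10.208691833254857)) (array([208.5, 208.5, 208.4, 208.3, 208.2, 207.8, 207.8, 207.8, 207.7]), np.float64(1.583354989783014)) psi 78.25955066037463
[-1.3340e+00 -1.7320e+00  1.4796e+01 -4.3300e-01  3.4900e-01 -7.0000e-03] [0.4  0.34 0.37 0.04 0.02 0.02] [0.52801948 0.1907135  0.15006676] psi 78.24873962448757 21.125
```

>>> {"api": "step_arm", "payload": {
  "rows": [
    [0,0,0,0.2,0],
    [0,0,0,0.5,0],
    [0,0,0,0.9,0],
    [0,0,0,2,0],
    [0,0,0,4,0],
    [0,0,0,5,0],
    [0,0,0,5,0]
  ]
}}

```text
time_s: 22.0
tool_pos: [0.5275, 0.1904, 0.1996]
eef_rot: [[0.204, 0.979, 0.002], [0.979, -0.204, 0.0], [0.001, 0.002, -1.0]]
contact_force: [1.0, -0.5, -1.6]
finger_gap: 0.0255
gripper_force: 59.0
```

```bash
python3 - <<'E'
from h import *
import pickle
c=cal("wrist");im=bot.capture("wrist");s=bot.state();np.save("w8.npy",im);pickle.dump((c,np.array(s["tool_pos"]),np.array(s["eef_rot"])),open("w8.pkl","wb"))
print(s["tool_pos"],np.round(s["eef_rot"],3).tolist(),np.round(s["contact_force"],2),np.round(s["torque"],2))
u,v=proj(c,s["tool_pos"]+np.array(s["eef_rot"])@[0,0,.082]);print(u,v)
save("w8",cv2.resize(im[0:260,60:560],(800,416),interpolation=3))
E
```

```text
[0.52715671 0.19020171 0.19871488] [[0.204, 0.979, 0.001], [0.979, -0.204, 0.0], [0.0, 0.001, -1.0]] [ 0.02 -0.44 -0.92] [-0.03 -0.   -0.02]
319.225191516812 204.05584351938276
```

View pics/w8.png

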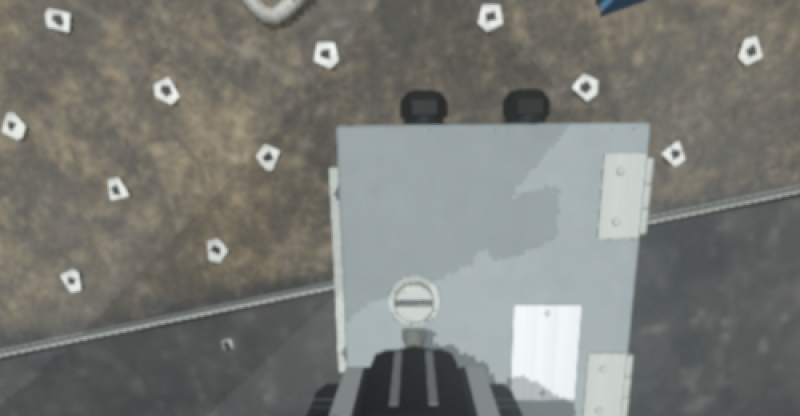

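The slot at (413,302) now lies parallel to the lid's top edge, from (337,126) to (649,123), so the screw is at its locked stop. I'm taking the driver back to the block.

>>> {"api": "step_arm", "payload": {
  "rows": [
    [0,0,0,5,0],
    [0,0,-4,8,-0.1],
    [0,0.5,-9,8,-0.2],
    [0,1,-14,8,-0.3],
    [0,1.5,-19,8,-0.4],
    [0,2,-24,8,-0.5],
    [0,2.5,-29,8,-0.6],
    [0,3,-34,8,-0.69]
  ]
}}

```text
time_s: 23.05
tool_pos: [0.5567, -0.1515, 0.2777]
eef_rot: [[0.782, 0.623, -0.001], [0.623, -0.782, 0.0], [-0.001, -0.001, -1.0]]
contact_force: [0.9, -0.3, -0.9]
finger_gap: 0.0253
gripper_force: 59.1
```

>>> {"api": "step_arm", "payload": {
  "rows": [
    [0,0.4,-4,0,0],
    [0,0.4,-7,0,0],
    [0,0.4,-7.2,0,0],
    [0,0.4,-7.2,0,0]
  ]
}}

```text
time_s: 23.55
tool_pos: [0.561, -0.221, 0.2778]
eef_rot: [[0.78, 0.626, -0.001], [0.626, -0.78, 0.001], [-0.0, -0.001, -1.0]]
contact_force: [0.2, 0.3, -1.0]
finger_gap: 0.0252
gripper_force: 59.1
```

```bash
python3 - <<'E'
from h import *
s=bot.state();R=np.array(s["eef_rot"]);print(s["tool_pos"],np.rad2deg(np.arctan2(R[1,0],R[0,0])),s["time_s"])
im=bot.capture("wrist");g=cv2.cvtColor(im,cv2.COLOR_RGB2GRAY);w4=cv2.cvtColor(np.load("w4.npy"),cv2.COLOR_RGB2GRAY)
for q in(w4,g):
    m=np.zeros(q.shape,bool);m[150:190,298:340]=q[150:190,298:340]<125;print(blob(m,318,168)[:2])
sc=bot.capture("scene");a=np.load("scene0.npy");np.save("scene1.npy",sc)
G=lambda i:cv2.cvtColor(i,cv2.COLOR_RGB2GRAY).astype(np.float32)
A,B=G(a),G(sc)
for n,(x,y,w,h) in dict(screw=(256,228,20,20),front=(250,244,30,22),hinge=(222,205,25,25),bg=(255,268,50,20)).items():
    print(n,cv2.phaseCorrelate(A[y:y+h,x:x+w],B[y:y+h,x:x+w],cv2.createHanningWindow((w,h),5)))
cs=cal("scene");print("expected if shut",proj(cs,[.527,.19,.073])-proj(cs,[.527,.19,.0776]))
E
```

```text
[ 0.56095478 -0.22104752  0.27777086] 38.748685658193104 23.55
(array([316.29032258, 169.37096774]), np.int32(62))
(array([317.61016949, 169.15254237]), np.int32(59))
screw ((1.4591474965715268, 0.7869850006801382), 0.5566902649402619)
front ((0.26493013265704946, 0.42414768156826455), 1.117823768986596)
hinge ((0.402936471636103, 0.7247079849898252), 0.8632956214904786)
bg ((0.015014826618635624, -0.0023467501567964177), 0.9858291372060776)
expected if shut [0.17668463 0.89532379]
```

>>> {"api": "step_arm", "payload": {
  "rows": [
    [0,0.06,-0.07,-4,0],
    [0,0.06,-0.07,-8,0],
    [0,0.06,-0.07,-11,0],
    [0,0.06,-0.07,-12.5,0],
    [0,0.06,-0.07,-13.5,0],
    [0,0.06,-0.07,-14.5,0],
    [0,0.06,-0.07,-14.5,0]
  ]
}}

```text
time_s: 24.52
tool_pos: [0.5616, -0.2224, 0.1332]
eef_rot: [[0.78, 0.626, -0.0], [0.626, -0.78, 0.0], [-0.0, -0.0, -1.0]]
contact_force: [-0.0, -0.2, -0.2]
finger_gap: 0.0254
gripper_force: 59.1
```

>>> {"api": "step_arm", "payload": {
  "rows": [
    [0,0,0,-1,0],
    [0,0,0,-2,0],
    [0,0,0,-3,0],
    [0,0,0,-3.4,0],
    [0,0,0,-3.5,0],
    [0,0,0,-3.5,0]
  ]
}}

```text
time_s: 25.28
tool_pos: [0.5618, -0.2226, 0.0986]
eef_rot: [[0.78, 0.625, 0.0], [0.625, -0.78, -0.0], [0.0, 0.0, -1.0]]
contact_force: [1.0, 0.5, -0.9]
finger_gap: 0.025
gripper_force: 59.1
```

>>> {"api": "step_arm", "payload": {
  "rows": [
    [0,0,0,-0.06,0],
    [0,0,0,-0.06,0],
    [0.3,0,0,-0.06,0],
    [0.6,0,0,-0.06,0],
    [1,0,0,-0.06,0],
    [1,0,0,-0.06,0],
    [1,0,0,-0.06,0],
    [1,0,0,-0.06,0]
  ]
}}

```text
time_s: 26.28
tool_pos: [0.5616, -0.2225, 0.0978]
eef_rot: [[0.78, 0.626, 0.0], [0.626, -0.78, -0.0], [0.0, 0.0, -1.0]]
contact_force: [1.0, -0.7, -0.1]
finger_gap: 0.0856
gripper_force: 0.0
```

>>> {"api": "step_arm", "payload": {
  "rows": [
    [1,0,0,0,0],
    [1,0,0,1,0],
    [1,0,0,3,0],
    [1,0,0,6,0],
    [1,0,0,10,0],
    [1,-3,-2,15,0],
    [1,-7,-4,19,0],
    [1,-7,-4,19,0]
  ]
}}

```text
time_s: 27.28
tool_pos: [0.4906, -0.2654, 0.2934]
eef_rot: [[0.783, 0.622, 0.006], [0.622, -0.783, -0.005], [0.001, 0.008, -1.0]]
contact_force: [-0.4, -0.9, 0.0]
finger_gap: 0.085
gripper_force: 0.0
```

```bash
python3 - <<'E'
from h import *
c=cal("wrist");im=bot.capture("wrist");s=bot.state();print(s["tool_pos"],s["time_s"],s["finger_gap"],s["contact_force"])
u,v=proj(c,[.561,-.2225,.126]).astype(int);print(u,v)
x=cv2.resize(im[max(v-60,0):max(v-60,0)+120,u-80:u+80],(480,360),interpolation=3)
sc=bot.capture("scene")[140:260,215:395];y=cv2.resize(sc,(540,360),interpolation=3)
save("end",cv2.resize(np.hstack([x,y]),(800,282)))
E
```

```text
[ 0.49133454 -0.26368354  0.29098487] 27.325 0.08544832966006195 [ 0.38960647 -0.48405744 -0.52813538]
328 81
```

View pics/end.png

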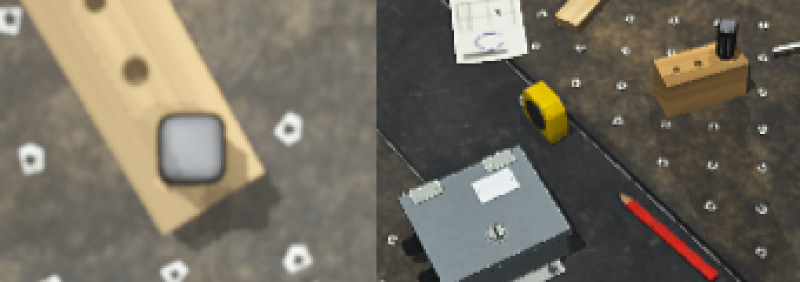

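The driver stands upright in its hole, with the cap at (192,148) in the left crop. The lid is shut, and nothing else in these crops has moved.

>>> {"api": "step_arm", "payload": {
  "rows": [
    [1,0,0,0,0],
    [1,0,0,0,0],
    [1,0,0,0,0],
    [1,0,0,0,0]
  ]
}}

```text
time_s: 27.88
tool_pos: [0.4917, -0.2623, 0.2874]
eef_rot: [[0.78, 0.626, -0.0], [0.626, -0.78, 0.0], [-0.0, -0.0, -1.0]]
contact_force: [0.1, -0.4, 0.7]
finger_gap: 0.0855
gripper_force: 0.0
```

```bash
python3 -c "from workcell import bot;print(bot.job_done())"
```

```text
the job is handed in; nothing more can be done
None
```

The lid is shut and locked and the screwdriver is back in its hole, handed in at about 28 s; I pushed with about 17 N, and took the screw to be at its stop because it stopped moving as I turned on and its slot lay along the box's x (I saw no clear torque rise).

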